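# Set the torque driver and hold it over the loose bolt

## Task

Turn the sleeve on top of the torque nut driver to 4 (its pointer at the fourth scale bar), then lift the driver out of its stand and carry it over the sockets and the housing wall to the one bolt that still sticks up inside the aluminium housing. Finish while still holding the driver: upright and still, its socket centred over that bolt and hovering about 6 mm above the bolt's head, touching neither bolt nor housing, with the sleeve still at 4. Leave the three standing sockets and the spray can where they are.

Things in the scene. Friction and masses are not known exactly. Their poses are not given: they have to be found in the camera images.
- driver: Black torque nut driver, 0.4 kg, loose, standing socket-down in its stand. Origin: centre of the socket's mouth, its lowest point; z up its axis. Upwards: socket 18 mm diameter to 24 mm, thin shank to 53, square foot 44 x 44 mm to 71, round handle 44 mm diameter to 125 (carry it by this; bare from 73 up when in the stand), flat shoulder at 125, sleeve to 153 mm.
- driver_shoulder (a point): On the driver's axis at the shoulder, 125 mm above the socket's mouth: sleeve above, handle below. Five white scale bars lie radially on the shoulder: bar 1 (shortest, 3 mm), then clockwise seen from above one every 0.5 rad, each 1.5 mm longer, to bar 5 (9 mm). Bar 3 lies along the driver's +x, which points away from the robot, give or take 0.6 rad.
- sleeve (a joint): Ribbed aluminium sleeve on top of the driver, 24 mm diameter, 28 mm tall, black pointer line on top and flank. Rad, grows clockwise seen from above: 0 = pointer at bar 1, 0.5 = bar 2, 1.0 = bar 3, 1.5 = bar 4 (wanted), 2.0 = bar 5 (end stop). Starts between 1 and 3; friction 0.05 N m, stays where left. The stand keeps the driver from turning, with a few degrees of play.
- stand: Fixed grey stand, square tower 66 x 66 mm, 85 mm tall, origin at the centre of its underside. A square pocket 46 x 46 mm, 20 mm deep, holds the driver's foot (1 mm play each side); the socket hangs inside through a 24 mm square hole, its mouth 12 mm above the table. Lift the driver straight up 75 mm or more to clear it.
- housing: Fixed open-topped aluminium box 170 (x) x 130 (y) mm, walls 55 mm tall, 6 thick; origin at the centre of its underside. Ribs reach 6 mm out at the y sides, a black connector 20 mm at +x. Four bosses (20 mm diameter, tops 20 mm above the table) at x +-55, y +-36 mm carry bolts: three seated (tops 29 mm above the table), one sticking up (45 mm); which corner varies.
- proud_bolt: The bolt that sticks up: dark steel, upright, fixed, hex head 11 mm across on a 16 mm flange, on a bare 7 mm shank 16 mm long. Origin on its axis at the boss top, 25 mm below the top of its head.
- proud_bolt_top (a point): Centre of the top of the sticking-up bolt's head, 45 mm above the table, z up.
- seated_a: A bolt fully seated on its boss; fixed; its head's top is 9 mm above its origin (on its axis, at the boss top). Leave.
- seated_b: Another seated bolt, the same.
- seated_c: Another seated bolt, the same.
- socket_a: Deep impact socket, dark steel cylinder 28 mm diameter, 70 mm tall, standing loose between stand and housing. Origin at the centre of its underside. Leave standing.
- socket_b: Likewise, 34 mm diameter, 78 mm tall.
- socket_c: Likewise, 40 mm diameter, 86 mm tall.
- spray_can: White spray can 60 mm diameter, 190 mm tall, standing loose to the left of the housing. Origin at the centre of its underside. Leave standing.
There are look-alikes about, which are no part of the job. Of the things like the driver, leave any that is orange; of the rest the larger one is meant. There is more than one size of the stand; the job needs the smallest.

How it is judged (in metres and radians):
On the way, in this order (a step that is already met when the one before it is completed fails the run):
1. the sleeve is set to 4 while the driver stands in its stand (value of joint sleeve between 1.35 and 1.65 rad and z of driver in the frame of stand below 0.03 m), for 0.2 s.
2. the driver is lifted clear of its stand by the gripper, sleeve still at 4 (value of joint sleeve between 1.35 and 1.65 rad and height (world z) of driver above 0.08 m and contact force between driver and the fingers above 1 N), for 0.1 s.
At the end, for the whole second after the job is handed in: Driver held still, within 0.1 rad of upright, socket mouth within 5 mm of the sticking-up bolt's axis and 1.5 to 12 mm above its head, touching only the gripper; sleeve within 0.15 rad of 4 (1.5 rad); sockets and can standing within 30 mm of their starts (value of joint sleeve between 1.35 and 1.65 rad and horizontal distance between driver and proud_bolt_top below 0.005 m and z of driver in the frame of proud_bolt_top between 0.0015 and 0.012 m and angle between driver's own z axis and vertical below 0.1 rad and linear speed of driver below 0.02 m/s and angular speed of driver below 0.15 rad/s and contact force between driver and the fingers above 1 N and contact force between driver and housing below 0.2 N and contact force between driver and proud_bolt below 0.2 N and contact force between driver and seated_a below 0.2 N and contact force between driver and seated_b below 0.2 N and contact force between driver and seated_c below 0.2 N and contact force between driver and stand below 0.2 N and contact force between driver and socket_a below 0.2 N and contact force between driver and socket_b below 0.2 N and contact force between driver and socket_c below 0.2 N and contact force between driver and spray_can below 0.2 N and angle between each of socket_a, socket_b, socket_c, spray_can's own z axis and vertical below 0.2 rad and distance of each of socket_a, socket_b, socket_c, spray_can from where it was at the start of the episode below 0.03 m); the arm keeps its last pose, push and grip.
It fails at once if a standing socket or the spray can is knocked over or pushed more than 30 mm away (angle between any of socket_a, socket_b, socket_c, spray_can's own z axis and vertical above 0.35 rad or distance of any of socket_a, socket_b, socket_c, spray_can from where it was at the start of the episode above 0.03 m).
It also fails if it takes over 51 s, if anything falls off the work surface, if the arm or the gripper's body presses on something with over 40 N, if the wrist force passes 120 N, or if a joint passes its speed limit or range.

## Robot

A 6-joint arm with a two-finger parallel gripper is mounted at the origin on the work surface. World frame = base frame: x ahead of the robot, y to its left, z up, the work surface at z = 0. Lengths are in mm, angles in rad, forces in N, time in s.
With the tool pointing down it reaches from about 250 to 725 mm from the base axis. Payload 9.7 kg.
Tool frame: the origin (TCP) lies between the finger pads; the fingertips stand 8 mm ahead of it and the grasp point (between the pads) lies 11 mm behind it; z points along the fingers, y is the line along which they close (so a half turn about z gives the same grasp; the last joint's range is limited). The gripper opens to 85 mm and grips with 20 to 120 N. Pads are 22 mm wide; open, the fingers measure 114 mm over their backs; the gripper's body (76 mm by 85 mm) begins 54 mm behind the grasp point. The pads swing forward as they close: fully open they stand 13 mm farther back than shut.
Start: joints at [-1.272, 0.087, 0.176, 1.66, 0, 1.571], TCP at [161.903, -525.628, 199.384] pointing down, gripper open.
Joint ranges: [-3.13, 3.13], [-0.85, 1.81], [-1.15, 1.24], [-2.2, 2.28], [-1.44, 1.52], [-3.14, 3.14]. Speed limits (rad/s): [2.22, 2.22, 2.57, 3.14, 3.14, 3.14].

## Interface

Orientations are given as a rotation vector (axis times angle).
In Python, from rig import * gives the robot as it stands.
- The arm moves only by the tool arm_command, never from a script. Its argument "series" is a list of rows, each a list of 4 numbers: the shift along the tool's x, y, z scaled (see below), then the turn about the tool's z scaled (see below). A call has 1 to 12 rows; each row is the pose to reach, as a shift and turn from the pose commanded when the call began, along the tool's axes at that moment; what a row does not reach only later rows make up. The controller multiplies each number of a shift by 800 mm and each number of a turn by 90 degrees. A row lasts 1/12 s, in which the tool goes at most 41.7 mm and 7.16 degrees, less where a joint would pass 70% of its speed; a pose out of reach is approached as far as the arm can. A call with a number of a shift or a turn outside -1 to 1 is refused whole. A call with a gripper value outside its range is refused whole. "fingers" is the opening, from -1 (shut) to 1 (fully open), set as the call begins (left out, the last holds). The fingers move at their own pace and stop on an object; "newtons" is the grip in N (left out, the last holds). Time passes only in rows, so rows that repeat a pose let the fingers close. It gives the time, the measured TCP pose, the force, the opening and the grip force at its end, in the units of the state.
- read_state(): the state, without advancing time (a new reading comes with each control period).
- get_image(name): name is "side" or "top" or "wrist"; returns (picture, depth): 400x640x3 uint8, red, green, blue; 400x640 float32, mm along the optical axis (not along the pixel's ray), 0 where there is no reading.
- calibration(name): a dict with "intrinsics" (3x3 intrinsics, pixels), "R" (3x3) and "t" (3): a world point X has camera coordinates R X + t; the wrist camera has in their place "mount" (4x4, takes a point from camera to tool coordinates, whose origin is the TCP and whose axes are the flange's). Camera axes: x right, y down, z forward; pixel columns grow to the right and rows downward; lengths in mm; the calibration is good to about 2 mm. The wrist camera is an equidistant fisheye: a pixel r from the principal point sees the ray r / f radians off the axis. A picture is of the moment at which its call begins: read the wrist's pose just before it. calibration takes no time and is no camera call.
- sign_off(): hands the job in; it is judged then, once.
The state is a dict: "time": time; "joint_pos": joint angles; "qvel": joint speeds; "joint_efforts": joint torques, N m; "position": TCP position; "ee_rot": TCP orientation; "wrist_force": force on the tool from outside, world axes, zero at the start; "torque": the same for the moment, N m; "gripper_width": finger opening in mm; "gripper_force": force on a finger pad.
Only numpy, scipy, OpenCV 4.12 (cv2) and the standard library are available. Lean on these libraries where they do the work, as an engineer would, in place of code of your own. Each camera call takes 0.05 s, during which the arm holds its last target. There are 200 camera calls.

## Working session

There is one attempt and no reset: what is moved stays moved. The work goes in short steps, Python scripts to look and compute and a tool call to move; the robot and the scene stay as the last step left them, time stands still between calls to the robot, and variables do not carry over. Pictures are saved under pics/ and viewed, at most 10 in all, crops included, and the job is handed in when it is done.

Besides the shell and the picture viewer there is one more tool, called after "Call:" by a JSON object that holds its "method" and its "body". arm_command: Moves the arm, as the interface text tells. Its arguments: {"type":"object","properties":{"series":{"type":"array","items":{"type":"array","items":{"type":"number","minimum":-1,"maximum":1}}},"fingers":{"type":"number"},"newtons":{"type":"number"}},"required":["series"]}

```bash
mkdir -p pics; ls; cat > h.py <<'E'
from rig import *
import numpy as np, cv2
from scipy.spatial.transform import Rotation as Ro
def snap(n,f):
    s=read_state(); im,d=get_image(n); np.savez('pics/'+f+'.npz',im=im,d=d,p=s['position'],r=s['ee_rot'])
    cv2.imwrite('pics/'+f+'.png',im[:,:,::-1]); return im,d
def cloud(n,d):
    c=calibration(n);K=np.array(c['intrinsics']);R=np.array(c['R']);t=np.array(c['t'])
    v,u=np.mgrid[:d.shape[0],:d.shape[1]]
    P=np.stack([(u-K[0,2])/K[0,0]*d,(v-K[1,2])/K[1,1]*d,d],-1)
    return (P-t)@R
E
python3 - <<'E'
from h import *
im,d=snap('top','top0'); im2,d2=snap('side','side0')
print(read_state())
for n in('top','side'): print(n,calibration(n))
cv2.imwrite('pics/both.png',np.hstack([im,im2])[:,:,::-1][:, :])
E
```

```text
pics
{'time': 0.1, 'joint_pos': array([-1.27202839e+00,  8.74073147e-02,  1.75219659e-01,  1.65979934e+00,
       -5.43557809e-06,  1.57081679e+00]), 'qvel': array([-0.00017819, -0.00088528,  0.00108829,  0.00085262, -0.00110978,
       -0.00055595]), 'joint_efforts': array([-1.86926850e-04, -5.21559405e+01,  4.65654552e+01,  1.59873313e-02,
        7.33023796e-06, -1.25188623e-05]), 'position': array([ 161.81605043, -525.40513861,  198.75598225]), 'ee_rot': array([-3.10544585e+00, -4.67353185e-01,  2.86709974e-04]), 'wrist_force': array([0.09586614, 0.50337469, 0.0417761 ]), 'torque': array([-0.02529232, -0.04460859,  0.0436869 ]), 'gripper_force': 0.0, 'gripper_width': 85.37615066686102}
top {'intrinsics': array([[466.33979668,   0.        , 315.06464113],
       [  0.        , 466.33979668, 191.22508994],
       [  0.        ,   0.        ,   1.        ]]), 'R': array([[ 0.04664635, -0.99890304, -0.00410381],
       [-0.97826033, -0.04485057, -0.20247259],
       [ 0.20206643,  0.01345921, -0.97927933]]), 't': array([  -7.30399669,  534.7268474 , 1469.08002553])}
side {'intrinsics': array([[372.76699926,   0.        , 318.28576273],
       [  0.        , 372.76699926, 194.30748686],
       [  0.        ,   0.        ,   1.        ]]), 'R': array([[ 0.97267414, -0.2320983 , -0.00594959],
       [-0.14386358, -0.58239227, -0.80007657],
       [ 0.18223142,  0.77906972, -0.59986839]]), 't': array([-502.07594505,  164.27730709, 1046.91093038])}
```

View pics/top0.png

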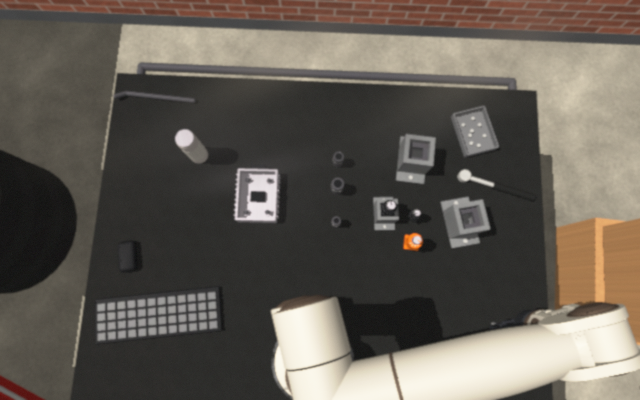

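View pics/side0.png

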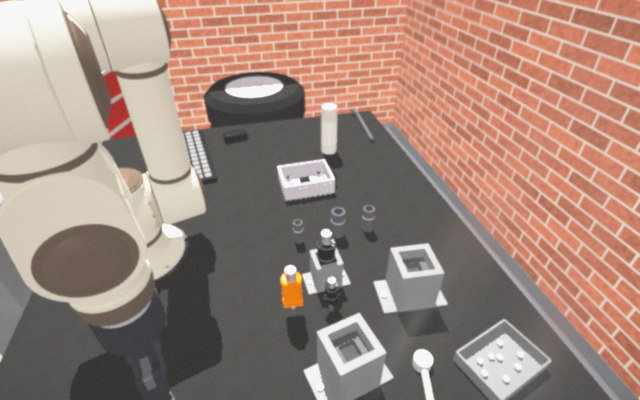

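The black driver stands in the smallest stand at top (388,208). A smaller black look-alike is at (418,214) and the orange one at (413,241). Two larger, empty stands are at (417,155) and (467,218). The target is the one at (388,208). I'll confirm that in a crop and measure.

```bash
python3 - <<'E'
from h import *
D=np.load('pics/top0.npz');im,d=D['im'],D['d'];W=cloud('top',d)
S=np.load('pics/side0.npz');ims,ds=S['im'],S['d'];V=cloud('side',ds)
a=cv2.resize(im[130:265,320:440],None,fx=4,fy=4,interpolation=3)
b=cv2.resize(im[160:230,225:290],None,fx=4.8,fy=4.8,interpolation=3)
b=cv2.copyMakeBorder(b,0,max(0,540-b.shape[0]),0,0,0)
cv2.imwrite('pics/c1.png',np.hstack([a,b[:540]])[:,:,::-1])
def st(n,P,x0,x1,y0,y1,zlo):
    m=(P[...,0]>x0)&(P[...,0]<x1)&(P[...,1]>y0)&(P[...,1]<y1)&(P[...,2]>zlo)
    m=m.astype(np.uint8);k,l,s,c=cv2.connectedComponentsWithStats(m)
    for i in range(1,k):
        if s[i,4]<12: continue
        q=P[l==i]; top=q[q[:,2]>q[:,2].max()-6]
        print(n,c[i].round(),s[i,4],'min',q.min(0).round(),'max',q.max(0).round(),'topmean',top.mean(0).round(1))
st('top',W,200,760,-420,400,25)
st('side',V,200,760,-420,400,25)
for P,n in((W,'top'),(V,'side')):
  q=P.reshape(-1,3);print(n,'table z',np.median(q[(abs(q[:,2])<15)&(q[:,0]>300)&(q[:,0]<700)&(abs(q[:,1])<400)][:,2]))
for r in range(170,226,4): print(r,W[r,235:282:4,2].round().astype(int))
E
```

```text
top [198. 146.] 198 min [227.  -3.  25.] max [ 672.  400. 1547.] topmean [ 226.6   -3.1 1546.9]
top [417. 153.] 1124 min [ 227. -358.   25.] max [ 722.   -3. 1547.] topmean [ 226.6   -3.1 1546.9]
top [338. 158.] 121 min [632. -70.  26.] max [665. -38.  87.] topmean [648.2 -53.6  82.9]
top [257. 191.] 687 min [227.  -3.  25.] max [ 620.  280. 1547.] topmean [ 226.6   -3.1 1546.9]
top [337. 185.] 160 min [227. -73.  25.] max [ 576.   -3. 1547.] topmean [ 226.6   -3.1 1546.9]
top [387. 211.] 526 min [ 227. -250.   25.] max [ 516.   -3. 1547.] topmean [ 226.6   -3.1 1546.9]
top [451. 211.] 103 min [ 227. -420.   26.] max [ 499.   -3. 1547.] topmean [ 226.6   -3.1 1546.9]
top [415. 215.] 122 min [ 449. -322.   37.] max [ 490. -288.  111.] topmean [ 470.4 -306.4  107.1]
top [267. 212.] 21 min [454. 163.  29.] max [469. 179.  53.] topmean [462.1 168.1  49.3]
top [336. 221.] 73 min [425. -68.  26.] max [451. -41.  78.] topmean [438.5 -57.4  74.2]
top [413. 242.] 260 min [ 227. -318.   52.] max [ 403.   -3. 1547.] topmean [ 226.6   -3.1 1546.9]
top [319. 299.] 233 min [200. -46. 142.] max [ 2
[... 1037 characters left out ...]
503. -413.  122.] topmean [ 493.7 -417.2  120.4]
top table z -0.330986109723316
side table z -0.6884572276459572
170 [ 4 53 56 60 51 57 50 51 57 49 58  4]
174 [ 0 52  6 14  9  4 11 11  8 14 14 -2]
178 [ 0 49 11 24 15 11  8  0 13 17 11  7]
182 [-4 53  5 23 13 12  3 11 17 16 54 26]
186 [-6 56  9  9  5 11 13 10  9 13 59 27]
190 [ 1 50  8  5 13  5  8 11  8  8 61 -4]
194 [-2 43 11 15 23 21 17 21  9  6 53 -2]
198 [ 6 31  2  8 16 18 29 21  6  7 57  7]
202 [ 1 35 11  7 11  2  7  6  7 11 55  7]
206 [-2 24 15  8  8 10 11  7 10 12 65  0]
210 [48 24  8 18  4  2  5 14 53 13 54  5]
214 [ 0 22 17 16  8  6 15  7 38 14 50  5]
218 [-1 60 59 50 55 12 10  8 12  8 58 -5]
222 [-5  3  4 -1 -1  6  5 11  7 17 17 -2]
```

View pics/c1.png

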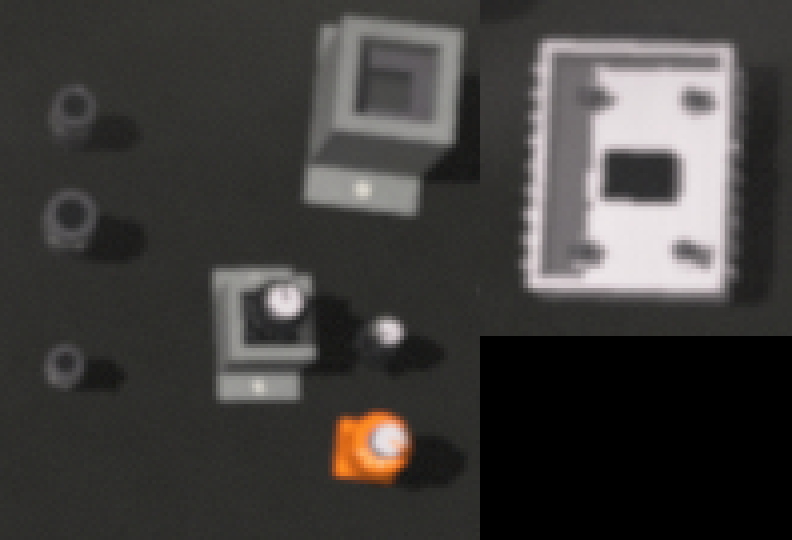

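The crop confirms the target: the non-orange, larger driver sits in the small stand, near (484,-218). The sticking-up bolt is the lower right one, near (462,168), and the only one around z = 49. Next I move above the driver for a look from near.

Call:
{"method": "arm_command", "body": {"series": [[0.498,-0.248,-0.126,0],[0.498,-0.248,-0.126,0],[0.498,-0.248,-0.126,0],[0.498,-0.248,-0.126,0],[0.498,-0.248,-0.126,0],[0.498,-0.248,-0.126,0],[0.498,-0.248,-0.126,0],[0.498,-0.248,-0.126,0],[0.498,-0.248,-0.126,0],[0.498,-0.248,-0.126,0],[0.498,-0.248,-0.126,0],[0.498,-0.248,-0.126,0]]}}

```text
time: 1.1
position: [488.1, -214.5, 300.4]
ee_rot: [-3.104, -0.475, -0.002]
wrist_force: [-0.2, -1.3, -0.2]
gripper_width: 85.3
gripper_force: 0.0
```

Call:
{"method": "arm_command", "body": {"series": [[0,0,0,0],[0,0,0,0],[0,0,0,0]]}}

```text
time: 1.35
position: [483.5, -219.4, 299.9]
ee_rot: [-3.107, -0.466, 0.001]
wrist_force: [-0.6, -0.5, 0.2]
gripper_width: 85.5
gripper_force: 0.0
```

```bash
python3 - <<'E'
from h import *
im,d=snap('wrist','w1'); s=read_state()
print(s['position'],s['ee_rot'],s['joint_pos'].round(3),s['time']);print(calibration('wrist'))
E
```

```text
[ 483.3920326  -219.61102054  299.98284844] [-3.10685118e+00 -4.65106495e-01  7.42282929e-04] [-0.426  0.106  0.397  1.862 -0.     2.418] 1.4
{'intrinsics': array([[309.70691629,   0.        , 319.20945504],
       [  0.        , 309.70691629, 202.37538252],
       [  0.        ,   0.        ,   1.        ]]), 'mount': array([[ 8.72200454e-04, -9.44678222e-01, -3.27997403e-01,
         8.57461222e+01],
       [ 9.99999606e-01,  7.70710705e-04,  4.39413516e-04,
         4.26609141e-01],
       [-1.62313270e-04, -3.27997657e-01,  9.44678522e-01,
        -1.74598107e+02],
       [ 0.00000000e+00,  0.00000000e+00,  0.00000000e+00,
         1.00000000e+00]])}
```

View pics/w1.png

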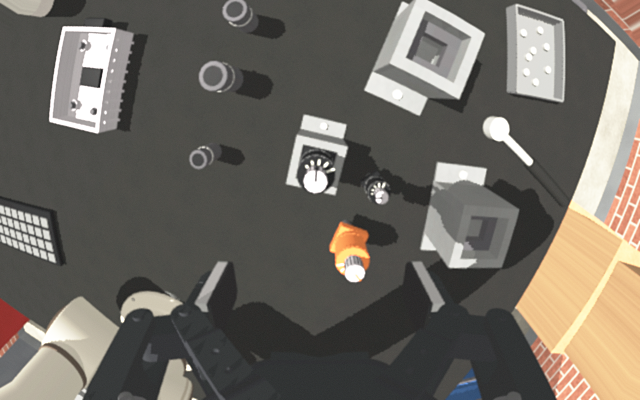

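The wrist picture shows the sleeve top at (316,180), with the scale bars spread above it around (318,160). The sockets are at (237,12), (216,76) and (202,157), and the housing is at (92,78). I'll enlarge the driver and convert pixels.

```bash
cat >> h.py <<'E'
def ray(f,u,v):
    D=np.load('pics/'+f+'.npz');c=calibration('wrist');K=np.array(c['intrinsics']);M=np.array(c['mount'])
    x,y=(u-K[0,2])/K[0,0],(v-K[1,2])/K[1,1];th=np.hypot(x,y);s=np.sin(th)/max(th,1e-9)
    r=np.array([x*s,y*s,np.cos(th)]);R=Ro.from_rotvec(D['r']).as_matrix()
    return R@(M[:3,:3]@r),R@M[:3,3]+D['p'],r
def at(f,u,v,z):
    d,o,_=ray(f,u,v);return o+d*(z-o[2])/d[2]
def proj(f,P):
    D=np.load('pics/'+f+'.npz');c=calibration('wrist');K=np.array(c['intrinsics']);M=np.array(c['mount'])
    R=Ro.from_rotvec(D['r']).as_matrix();q=M[:3,:3].T@(R.T@(np.array(P)-D['p'])-M[:3,3])
    th=np.arctan2(np.hypot(q[0],q[1]),q[2]);k=th/np.hypot(q[0],q[1])
    return np.array([K[0,2]+K[0,0]*q[0]*k,K[1,2]+K[1,1]*q[1]*k])
E
python3 - <<'E'
from h import *
im=np.load('pics/w1.npz')['im']
cv2.imwrite('pics/c2.png',cv2.resize(im[110:210,270:390],None,fx=6,fy=6,interpolation=3)[:,:,::-1])
print(at('w1',315,180,165), at('w1',202,154,70),at('w1',216,76,78))
E
```

```text
[ 484.94531379 -214.97784291  165.        ] [451.27023336 -59.95227545  70.        ] [560.03223903 -56.71274867  78.        ]
```

View pics/c2.png

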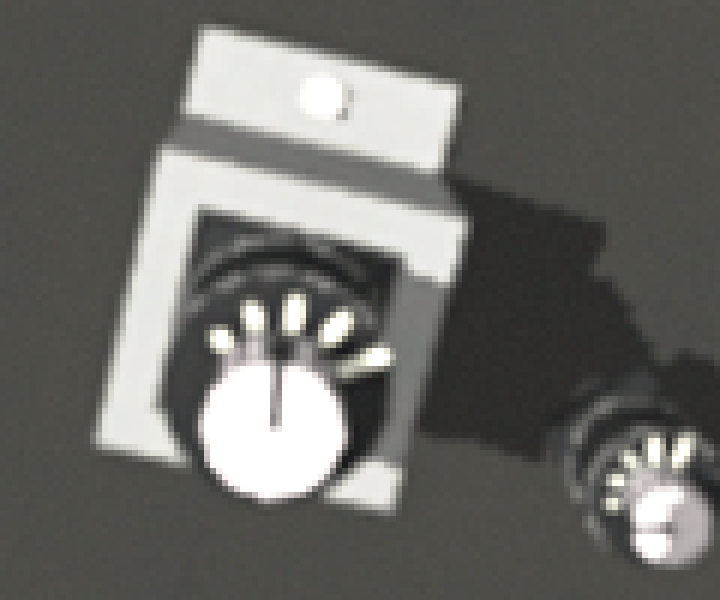

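```bash
python3 - <<'E'
from h import *
g=lambda x,y,z:at('w1',270+(x+.5)/6-.5,110+(y+.5)/6-.5,z)
c=g(273,430,165);print('sleeve c',c)
# stand top corners z=85
cs=[g(160,148,85),g(468,215,85),g(397,512,85),g(95,445,85)]
for p in cs:print(p.round(1))
sc=np.mean(cs,0);print('stand c',sc, [np.linalg.norm(cs[i]-cs[i-1]).round(1) for i in range(4)])
e=[cs[1]-cs[0],cs[2]-cs[3],]
print('stand yaw from edges',[np.degrees(np.arctan2(v[1],v[0])).round(1) for v in(cs[1]-cs[0],cs[2]-cs[3],cs[0]-cs[3],cs[1]-cs[2])])
for A in (c,sc):
  for i,(x,y) in enumerate([(221,340),(253,316),(294,310),(337,328),(368,360)]):
    v=g(x,y,137)-A;print(i+1,np.degrees(np.arctan2(v[1],v[0])).round(1),np.hypot(*v[:2]).round(1))
v=g(279,362,165)-c;print('ptr',np.degrees(np.arctan2(v[1],v[0])),np.hypot(*v[:2]))
E
```

```text
sleeve c [ 483.68787394 -215.4497383   165.        ]
[ 514.4 -180.2   85. ]
[ 519.9 -246.4   85. ]
[ 452.6 -252.3   85. ]
[ 447.9 -184.6   85. ]
stand c [ 483.70576054 -215.89133005   85.        ] [np.float64(66.7), np.float64(66.4), np.float64(67.5), np.float64(67.9)]
stand yaw from edges [np.float64(-85.3), np.float64(-86.0), np.float64(3.7), np.float64(5.0)]
1 62.9 13.9
2 32.8 14.8
3 4.0 15.8
4 -26.8 16.6
5 -54.1 18.3
1 63.8 14.3
2 34.3 15.0
3 5.6 15.8
4 -25.5 16.4
5 -53.3 18.0
ptr 12.04402040120834 12.099145756626529
```

Bars 3 and 4 lie at 4.5° and about -25°. The pointer is at 12°, so the sleeve reads about 0.87 and needs about 36° clockwise. The stand and driver are at (483.8,-215.6).

Call:
{"method": "arm_command", "body": {"series": [[0.002,-0.0046,0.02,-0.667],[0.002,-0.0046,0.04,-0.667],[0.002,-0.0046,0.06,-0.667],[0.002,-0.0046,0.08,-0.667],[0.002,-0.0046,0.1,-0.667],[0.002,-0.0046,0.125,-0.667],[0.002,-0.0046,0.125,-0.667],[0.002,-0.0046,0.125,-0.667],[0.002,-0.0046,0.125,-0.667],[0.002,-0.0046,0.125,-0.667],[0.002,-0.0046,0.125,-0.667],[0.002,-0.0046,0.125,-0.667]], "fingers": 0.1, "newtons": 25}}

```text
time: 2.4
position: [484.3, -215.3, 200.3]
ee_rot: [2.459, 1.955, 0.0]
wrist_force: [-0.1, 0.4, 0.1]
gripper_width: 46.7
gripper_force: 0.0
```

```bash
python3 - <<'E'
from h import *
s=read_state();R=Ro.from_rotvec(s['ee_rot']).as_matrix()
print(s['position'],R.round(4),s['joint_pos'].round(3),s['qvel'].round(3))
print('tool shift to sleeve',R.T@(np.array([483.8,-215.6,149])-s['position']))
E
```

```text
[ 484.28226646 -215.2890662   200.29891281] [[ 2.255e-01  9.743e-01  2.000e-04]
 [ 9.743e-01 -2.255e-01 -1.000e-04]
 [-0.000e+00  2.000e-04 -1.000e+00]] [-0.418  0.039  0.127  1.659 -0.     1.38 ] [ 0.008  0.002  0.003 -0.001  0.002 -0.006]
tool shift to sleeve [-0.40943172 -0.41067271 51.29884433]
```

Call:
{"method": "arm_command", "body": {"series": [[-0.0005,-0.0005,0.03,0],[-0.0005,-0.0005,0.045,0],[-0.0005,-0.0005,0.055,0],[-0.0005,-0.0005,0.06,0],[-0.0005,-0.0005,0.064,0],[-0.0005,-0.0005,0.064,0],[-0.0005,-0.0005,0.064,0]]}}

```text
time: 2.98
position: [484.4, -215.2, 149.6]
ee_rot: [2.456, 1.958, 0.001]
wrist_force: [0.1, 0.7, 0.3]
gripper_width: 46.9
gripper_force: 0.0
```

Call:
{"method": "arm_command", "body": {"series": [[0,0,0,0],[0,0,0,0],[0,0,0,0],[0,0,0,0],[0,0,0,0],[0,0,0,0]], "fingers": -1, "newtons": 25}}

```text
time: 3.48
position: [484.2, -215.0, 149.0]
ee_rot: [2.456, 1.959, 0.0]
wrist_force: [-0.1, -0.5, 0.1]
gripper_width: -0.1
gripper_force: 0.0
```

The fingers closed on nothing, so I need a look.

```bash
python3 - <<'E'
from h import *
im,d=snap('wrist','w2'); s=read_state();print(s['position'],s['gripper_width'],s['wrist_force'])
im2,_=snap('side','s2')
a=cv2.resize(im[140:300,240:400],None,fx=2.5,fy=2.5,interpolation=3)
b=cv2.resize(im2[160:320,240:400],None,fx=2.5,fy=2.5,interpolation=3)
cv2.imwrite('pics/c3.png',np.hstack([a,b])[:,:,::-1])
for P in([483.8,-215.6,165],[483.8,-215.6,137],[484,-215,141]):print(proj('w2',P),proj('w1',P))
E
```

```text
[ 484.23966235 -215.0668244   149.01566209] 0.009847765371743564 [ 0.43521223 -1.14563091 -0.36725953]
[316.66681057 251.93190191] [314.5744555  180.29051407]
[316.95615257 231.86760113] [314.9264223  173.78203992]
[317.01180779 233.55105151] [314.41386257 174.32800542]
```

View pics/c3.png

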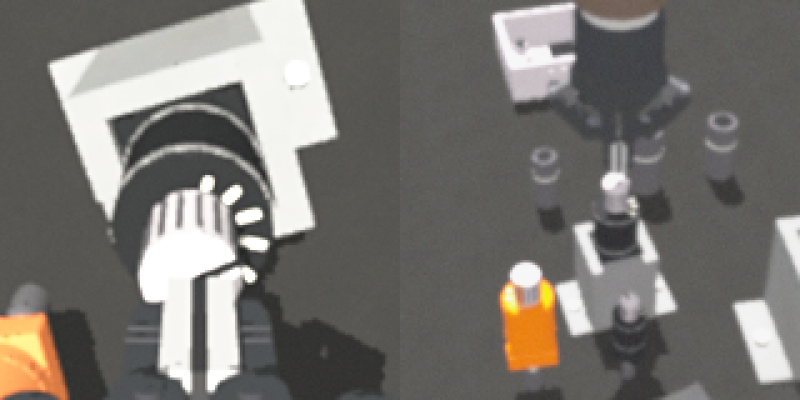

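```bash
python3 - <<'E'
from h import *
D=np.load('pics/w2.npz');d=D['d']
def pt(f,u,v):
    d=np.load('pics/'+f+'.npz')['d'][v,u];di,o,r=ray(f,u,v);return (o+di*d/r[2]).round(1),d
for cx,cy in((180,265),(160,275),(195,205),(185,290),(220,290),(185,340),(220,340),(205,285),(235,180+0),(70,90)):
    u,v=int(240+cx/2.5),int(140+cy/2.5);print((cx,cy),u,v,pt('w2',u,v))
c=calibration('side');K=c['intrinsics'];
for P in([484,-215.6,165],[484,-215.6,141],[484,-215.6,170]):
    q=c['R']@np.array(P)+c['t'];q=K@q/q[2];print(P,q[:2],'crop',((q[:2]-[240,160])*2.5).round()+[400,0])
V=cloud('side',np.load('pics/side0.npz')['d']);V2=cloud('side',np.load('pics/s2.npz')['d'])
for v in range(216,246,3):print(v,V[v,326].round(),V2[v,326].round())
E
```

```text
(180, 265) 312 246 (array([ 482.1, -211.2,  165. ]), np.float32(176.699))
(160, 275) 304 250 (array([ 476.8, -213.2,  164.1]), np.float32(178.4892))
(195, 205) 318 222 (array([ 487.3, -203.6,  149.8]), np.float32(188.19669))
(185, 290) 314 256 (array([ 485.4, -203.7,  191.4]), np.float32(149.079))
(220, 290) 328 256 (array([ 492.1, -204.8,  192.1]), np.float32(148.27074))
(185, 340) 314 276 (array([ 485.6, -203.9,  209.1]), np.float32(132.38191))
(220, 340) 328 276 (array([ 491.5, -205.3,  209.1]), np.float32(132.46004))
(205, 285) 322 254 (array([ 489.1, -205.2,  188.1]), np.float32(152.44608))
(235, 180) 334 212 (array([ 497.7, -204.4,  136.7]), np.float32(200.06247))
(70, 90) 268 176 (array([ 449.2, -184. ,   77.8]), np.float32(252.64012))
[484, -215.6, 165] [325.91016654 232.1775606 ] crop [615. 180.]
[484, -215.6, 141] [325.84610317 239.67006708] crop [615. 199.]
[484, -215.6, 170] [325.92378144 230.58523542] crop [615. 176.]
216 [549.  31.  -1.] [ 481. -228.  225.]
219 [544.  15.   0.] [ 481. -228.  217.]
222 [542.   6.  -3.] [ 482. -225.  205.]
225 [539.  -8.  -3.] [ 481. -227.  197.]
228 [534. -26.   1.] [ 482. -225.  187.]
231 [ 486. -210.  164.] [ 486. -210.  163.]
234 [ 482. -222.  166.] [ 483. -221.  164.]
237 [ 481. -229.  163.] [ 481. -226.  160.]
240 [ 481. -228.  152.] [ 481. -227.  151.]
243 [ 481. -229.  143.] [ 481. -228.  143.]
```

```bash
python3 - <<'E'
from h import *
for f,z in (('w1',0),('w2',0)):
    D=np.load('pics/'+f+'.npz');d=D['d'];R=Ro.from_rotvec(D['r']).as_matrix()
    Q=[]
    for v in range(200,330,1):
        for u in range(180,460,2):
            if d[v,u]<=0: continue
            di,o,r=ray(f,u,v);p=R.T@(o+di*d[v,u]/r[2]-D['p'])
            if abs(p[0])<25 and abs(p[1])<62 and p[2]<-20: Q.append(p)
    Q=np.array(Q);print(f,len(Q),Q.min(0).round(1),Q.max(0).round(1))
    for z0 in range(-110,-20,6):
        m=Q[(Q[:,2]>=z0)&(Q[:,2]<z0+6)]
        if len(m):print(z0,len(m),'x',m[:,0].min().round(),m[:,0].max().round(),'y',m[:,1].min().round(),m[:,1].max().round())
E
```

```text
Traceback (most recent call last):
  File "h.py", line 13, in ray
    D=np.load('pics/'+f+'.npz');c=calibration('wrist');K=np.array(c['intrinsics']);M=np.array(c['mount'])
                                  ~~~~~~~~~~~^^^^^^^^^
ValueError: time passes only in moves, steps and waits
```

```bash
sed -i "s/calibration('wrist')/CAL/" h.py; sed -i "3a CAL=calibration('wrist')" h.py
python3 - <<'E'
from h import *
K=CAL['intrinsics'];M=CAL['mount']
v,u=np.mgrid[:400,:640];x,y=(u-K[0,2])/K[0,0],(v-K[1,2])/K[1,1];th=np.hypot(x,y);t=np.tan(th)/th
for f in ('w1','w2'):
    d=np.load('pics/'+f+'.npz')['d'].astype(float);P=np.stack([x*t*d,y*t*d,d],-1)@M[:3,:3].T+M[:3,3]
    ok=(d>0)&(abs(P[...,0])<25)&(abs(P[...,1])<62)
    for z0 in range(-80,20,5):
        m=P[ok&(P[...,2]>=z0)&(P[...,2]<z0+5)]
        if len(m):print(f,z0,len(m),'x',m[:,0].min().round(),m[:,0].max().round(),'y',m[:,1].min().round(),m[:,1].max().round())
E
```

```text
w1 -80 618 x -9.0 12.0 y -55.0 58.0
w1 -75 665 x -11.0 12.0 y -56.0 58.0
w1 -70 634 x -12.0 12.0 y -56.0 58.0
w1 -65 551 x -12.0 12.0 y -56.0 57.0
w1 -60 515 x -11.0 12.0 y -55.0 58.0
w1 -55 434 x -12.0 12.0 y -54.0 57.0
w1 -50 224 x -11.0 11.0 y -48.0 50.0
w1 -45 6 x -8.0 5.0 y -42.0 44.0
w2 -80 1124 x -12.0 15.0 y -30.0 32.0
w2 -75 329 x -9.0 14.0 y -21.0 22.0
w2 -70 487 x -11.0 12.0 y -12.0 14.0
w2 -65 342 x 6.0 12.0 y -12.0 15.0
w2 -60 358 x 6.0 12.0 y -12.0 15.0
w2 -55 331 x 6.0 12.0 y -12.0 15.0
w2 -50 302 x 6.0 12.0 y -12.0 15.0
w2 -45 235 x 6.0 12.0 y -12.0 14.0
w2 -40 131 x 6.0 12.0 y -10.0 13.0
w2 -35 16 x 10.0 11.0 y -6.0 8.0
w2 -20 627 x -6.0 11.0 y -12.0 11.0
w2 -15 185 x -7.0 12.0 y -13.0 12.0
w2 -10 136 x 2.0 12.0 y -12.0 11.0
w2 -5 111 x 2.0 12.0 y -12.0 11.0
w2 0 122 x 1.0 12.0 y -13.0 12.0
w2 5 92 x 2.0 14.0 y -14.0 16.0
w2 10 1658 x -17.0 22.0 y -23.0 21.0
w2 15 122 x -2.0 22.0 y -23.0 21.0
```

Both cameras agree that the fingertips are about 36 mm behind the reported TCP when shut and 47 mm behind when open. The stated figure is 8 mm ahead. I'll use the measured offset. Plan: open, drop 43 mm so the tips reach z of about 142, then close.

Call:
{"method": "arm_command", "body": {"series": [[0,0,0,0],[0,0,0,0],[0,0,0,0],[0,0,0,0],[0,0,0,0],[0,0,0.02,0],[0,0,0.035,0],[0,0,0.045,0],[0,0,0.05,0],[0,0,0.054,0],[0,0,0.054,0],[0,0,0.054,0]], "fingers": 0.1}}

```text
time: 4.58
position: [484.3, -215.1, 106.1]
ee_rot: [2.456, 1.959, 0.0]
wrist_force: [0.0, 0.4, 0.0]
gripper_width: 47.0
gripper_force: 0.0
```

Call:
{"method": "arm_command", "body": {"series": [[0,0,0,0],[0,0,0,0],[0,0,0,0],[0,0,0,0],[0,0,0,0],[0,0,0,0]], "fingers": -1, "newtons": 25}}

```text
time: 5.08
position: [484.1, -215.1, 106.4]
ee_rot: [2.456, 1.959, -0.0]
wrist_force: [-3.8, 0.9, 6.1]
gripper_width: 23.3
gripper_force: 25.7
```

It has the sleeve at 23.3 mm opening. Next, turn 38° clockwise while easing up 1 mm.

Call:
{"method": "arm_command", "body": {"series": [[0,0,-0.001,0.06],[0,0,-0.001,0.12],[0,0,-0.001,0.18],[0,0,-0.001,0.24],[0,0,-0.001,0.3],[0,0,-0.001,0.36],[0,0,-0.001,0.422],[0,0,-0.001,0.422],[0,0,-0.001,0.422],[0,0,-0.001,0.422]]}}

```text
time: 5.92
position: [484.2, -215.2, 106.4]
ee_rot: [2.958, 1.057, -0.0]
wrist_force: [-0.9, -0.9, -0.4]
gripper_width: 23.0
gripper_force: 24.8
```

Call:
{"method": "arm_command", "body": {"series": [[0,0,0,0],[0,0,0,0],[0,0,0,0],[0,0,0,0],[0,0,-0.02,0],[0,0,-0.05,0],[0,0,-0.1,0],[0,0,-0.1,0],[0,0,-0.1,0]], "fingers": 0.6}}

```text
time: 6.67
position: [485.4, -215.5, 189.0]
ee_rot: [2.957, 1.053, 0.005]
wrist_force: [-0.4, 0.4, -1.1]
gripper_width: 68.4
gripper_force: 0.0
```

```bash
python3 - <<'E'
from h import *
im,d=snap('wrist','w3'); s=read_state();print(s['position'],s['ee_rot'],s['joint_pos'].round(3))
p=proj('w3',[483.8,-215.6,165]);print(p)
u,v=(p-50).astype(int);print(u,v)
cv2.imwrite('pics/c4.png',cv2.resize(im[v:v+100,u:u+100],None,fx=6,fy=6,interpolation=3)[:,:,::-1])
E
```

```text
[ 484.73073308 -215.23924961  187.19509814] [2.95858538e+00 1.05314716e+00 2.06819456e-03] [-0.418  0.033  0.096  1.632  0.     2.04 ]
[316.48661644 226.52612361]
266 176
```

View pics/c4.png

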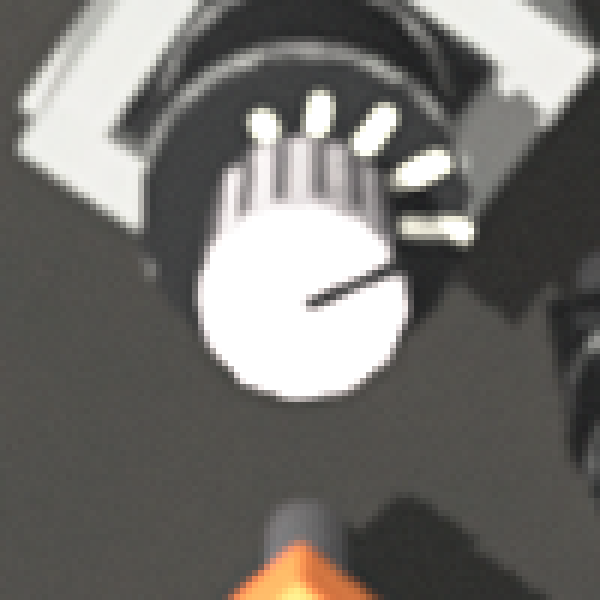

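```bash
python3 - <<'E'
from h import *
g=lambda x,y,z:at('w3',266+(x+.5)/6-.5,176+(y+.5)/6-.5,z)
c=g(303,302,165);print(c)
an=lambda v:np.degrees(np.arctan2(v[1],v[0])).round(1)
b=[an(g(x,y,137)-c) for x,y in[(264,125),(318,113),(376,130),(424,169),(437,228)]];print(b)
ref=np.mean([b[i]+28.65*(i-2) for i in range(5)])
p=an(g(395,267,165)-c); p2=an(g(395,267,165)-g(310,303,165))
print('yaw',ref,'ptr',p,p2,'sleeve',1+(ref-p)/57.3,1+(ref-p2)/57.3)
s=read_state();R=Ro.from_rotvec(s['ee_rot']).as_matrix();print(R[:,:2].round(3),(R.T@(np.array([c[0],c[1],57])-s['position'])).round(1))
E
```

```text
[ 483.9815579  -215.08984332  165.        ]
[np.float64(61.3), np.float64(31.9), np.float64(1.3), np.float64(-27.8), np.float64(-56.0)]
yaw 2.1399999999999992 ptr -28.4 -26.1 sleeve 1.5329842931937172 1.492844677137871
[[ 0.775  0.632]
 [ 0.632 -0.775]
 [ 0.001  0.002]] [ -0.6  -0.8 130.2]
```

The sleeve reads about 1.51, so it is set. Next, grip the handle with TCP z at about 64.

Call:
{"method": "arm_command", "body": {"series": [[-0.001,-0.001,0.04,0],[-0.001,-0.001,0.08,0],[-0.001,-0.001,0.11,0],[-0.001,-0.001,0.13,0],[-0.001,-0.001,0.14,0],[-0.001,-0.001,0.148,0],[-0.001,-0.001,0.154,0],[-0.001,-0.001,0.154,0],[-0.001,-0.001,0.154,0]], "fingers": 1}}

```text
time: 7.47
position: [483.4, -215.1, 64.0]
ee_rot: [2.959, 1.053, 0.001]
wrist_force: [0.5, -0.3, 0.2]
gripper_width: 85.6
gripper_force: 0.0
```

Call:
{"method": "arm_command", "body": {"series": [[0,0,0,0],[0,0,0,0],[0,0,0,0],[0,0,0,0],[0,0,0,0],[0,0,0,0],[0,0,0,0]], "fingers": -1, "newtons": 60}}

```text
time: 8.05
position: [483.3, -215.0, 64.1]
ee_rot: [2.959, 1.053, 0.001]
wrist_force: [-2.0, 1.4, 6.0]
gripper_width: 42.6
gripper_force: 60.6
```

```bash
python3 - <<'E'
from h import *
s=read_state();print(s['position'],s['gripper_width'],s['gripper_force'],s['wrist_force'],s['joint_pos'].round(3))
R=Ro.from_rotvec(s['ee_rot']).as_matrix();print(R.round(4))
im,d=snap('side','s4');cv2.imwrite('pics/c5.png',cv2.resize(im[120:300,240:420],None,fx=3,fy=3,interpolation=3)[:,:,::-1])
E
```

```text
[ 483.31772015 -214.95875128   64.11332379] 42.62742145135662 60.60416579246521 [-1.96150048  1.35653583  5.97450255] [-0.419  0.027 -0.148  1.395  0.     2.039]
[[ 7.752e-01  6.317e-01  9.000e-04]
 [ 6.317e-01 -7.752e-01 -2.000e-04]
 [ 5.000e-04  7.000e-04 -1.000e+00]]
```

View pics/c5.png

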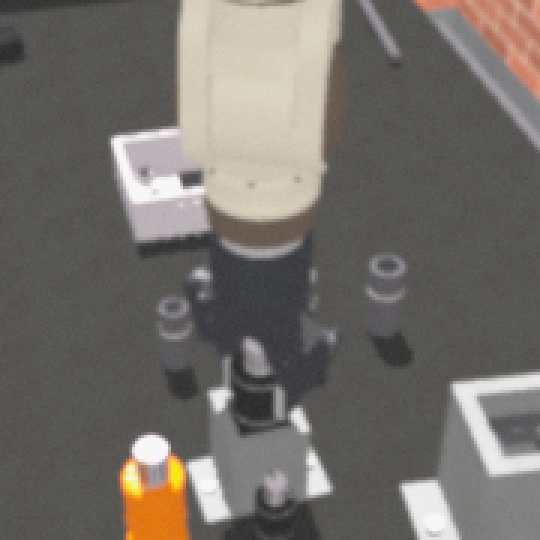

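It holds the handle at 42.6 mm with 60 N. Next, lift straight up 105 mm.

Call:
{"method": "arm_command", "body": {"series": [[0,0,-0.01,0],[0,0,-0.025,0],[0,0,-0.045,0],[0,0,-0.065,0],[0,0,-0.085,0],[0,0,-0.105,0],[0,0,-0.12,0],[0,0,-0.131,0],[0,0,-0.131,0],[0,0,-0.131,0],[0,0,-0.131,0]]}}

```text
time: 9.02
position: [482.8, -214.9, 167.3]
ee_rot: [-2.959, -1.053, 0.001]
wrist_force: [0.1, -0.5, -5.2]
gripper_width: 42.5
gripper_force: 61.6
```

```bash
python3 - <<'E'
from h import *
im,d=snap('wrist','w5');s=read_state();print(s['position'],s['gripper_width'],s['gripper_force'],s['wrist_force'])
im,d=snap('side','s5');V=cloud('side',d)
m=(abs(V[...,0]-484)<40)&(abs(V[...,1]+216)<40)&(V[...,2]>86)&(V[...,2]<200)
q=V[m];print(q.min(0),[ (z,q[(q[:,2]>z)&(q[:,2]<z+8)].mean(0).round(1) if ((q[:,2]>z)&(q[:,2]<z+8)).sum()>3 else 0) for z in range(90,200,10)])
R=Ro.from_rotvec(s['ee_rot']).as_matrix()
b=np.array([465,168,45.])
for f in('w1',): print(proj(f,b))
print('shift to pre-view (bolt 70mm ahead)',(R.T@(b-s['position'])-[70,0,0])/800)
print('full',(R.T@(b-s['position']))/800)
E
```

```text
[ 482.70809716 -214.77759546  167.21654673] 42.55525319370644 61.61877393722534 [-0.02898843  0.71202198 -4.49092381]
[ 450.99080431 -249.62842255   86.03563755] [(90, 0), (100, 0), (110, array([ 484.1, -223.7,  116.2])), (120, array([ 481.7, -223. ,  123.9])), (130, array([ 482.6, -221.4,  134.6])), (140, array([ 483.1, -220.4,  143.7])), (150, 0), (160, 0), (170, array([ 479.5, -233.3,  173.8])), (180, array([ 479.9, -231.8,  184.2])), (190, array([ 476.2, -232.7,  194.4]))]
[ 92.1174102  111.19611853]
shift to pre-view (bolt 70mm ahead) [ 0.19767816 -0.38470997  0.15308806]
full [ 0.28517816 -0.38470997  0.15308806]
```

Lifted, with the mouth at about z 115. Next, carry it over the sockets to a viewing spot 70 mm short of the bolt.

Call:
{"method": "arm_command", "body": {"series": [[0.008,-0.016,0,0],[0.025,-0.048,0,0],[0.045,-0.088,0,0],[0.067,-0.13,0,0],[0.089,-0.173,0,0],[0.111,-0.216,0,0],[0.133,-0.259,0,0],[0.153,-0.298,0,0],[0.171,-0.333,0,0],[0.186,-0.362,0,0],[0.195,-0.38,0,0],[0.198,-0.385,0,0]]}}

```text
time: 10.12
position: [410.1, 126.2, 167.8]
ee_rot: [-2.958, -1.057, 0.001]
wrist_force: [0.4, -0.3, -3.8]
gripper_width: 42.8
gripper_force: 62.3
```

Call:
{"method": "arm_command", "body": {"series": [[0,0,0,0],[0,0,0,0],[0,0,0,0],[0,0,0,0],[0,0,0,0]]}}

```text
time: 10.53
position: [411.5, 123.1, 168.1]
ee_rot: [2.961, 1.051, -0.0]
wrist_force: [0.5, 0.2, -4.0]
gripper_width: 43.3
gripper_force: 62.3
```

```bash
python3 - <<'E'
from h import *
im,d=snap('wrist','w6');s=read_state();print(s['position'],s['ee_rot'],s['gripper_width'],s['gripper_force'],s['wrist_force'],s['time'])
p=proj('w6',[465,168,45]);print(p)
cv2.imwrite('pics/c6.png',cv2.resize(im[60:300,180:460],None,fx=2.5,fy=2.5,interpolation=3)[:,:,::-1])
E
```

```text
[411.52244669 123.22734003 168.16467798] [ 2.96045380e+00  1.05114593e+00 -9.45707037e-05] 42.775651975940285 62.312378883361816 [ 0.50365479 -0.8729752  -3.97036346] 10.5833
[317.12575693 115.18273211]
```

View pics/c6.png

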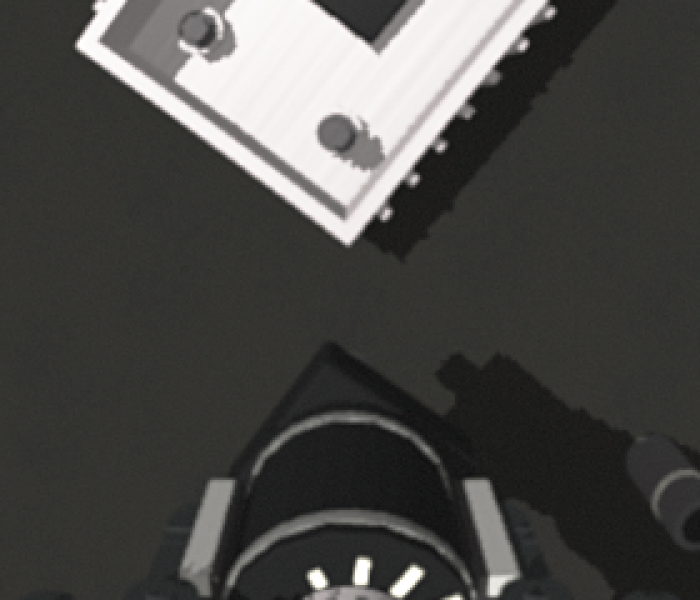

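The crop shows the sticking-up bolt's head at crop (338,133), near the housing's nearest corner at (348,243). The driver's foot corner is at (330,343). Next I locate the bolt and the driver axis in the tool frame.

```bash
python3 - <<'E'
from h import *
D=np.load('pics/w6.npz');R=Ro.from_rotvec(D['r']).as_matrix();p=D['p']
g=lambda x,y,z:at('w6',180+(x+.5)/2.5-.5,60+(y+.5)/2.5-.5,z)
b=g(337,132,45);c=g(348,243,55);c2=g(79,45,55);e=c2-c;e/=np.linalg.norm(e)
print('bolt',b,'corner',c,'edge',e,'len',np.linalg.norm(c2-c))
y=e;x=np.array([y[1],-y[0],0]);print('bolt from corner',c+30*x+29*y)
K=CAL['intrinsics'];M=CAL['mount']
v,u=np.mgrid[:400,:640];xx,yy=(u-K[0,2])/K[0,0],(v-K[1,2])/K[1,1];th=np.hypot(xx,yy);t=np.tan(th)/th
d=D['d'].astype(float);P=np.stack([xx*t*d,yy*t*d,d],-1)@M[:3,:3].T+M[:3,3]
W=P@R.T+p
m=(np.hypot(W[...,0]-b[0],W[...,1]-b[1])<9)&(abs(W[...,2]-45)<3);print('bolt by depth',W[m].mean(0),m.sum())
hist=P[(d>0)&(np.hypot(P[...,0],P[...,1])<26)&(P[...,2]<0)];h,ed=np.histogram(hist[:,2],bins=np.arange(-112,2,2));print(list(zip(ed.astype(int),h)))
for z in(-101,-73,-19):
    q=P[(d>0)&(np.hypot(P[...,0],P[...,1])<34)&(abs(P[...,2]-z)<2)];print(z,len(q),q.mean(0).round(2),q.min(0).round(1),q.max(0).round(1))
# sleeve bright top blob near projection
pr=proj('w6',R@[0,0,-101]+p);print('proj sleeve',pr)
im=D['im'];u0,v0=pr.astype(int);sub=(im[v0-30:v0+30,u0-40:u0+40].min(2)>235).astype(np.uint8)
k,l,s,cc=cv2.connectedComponentsWithStats(sub);i=1+np.argmax(s[1:,4]);print(s[i],cc[i]+[u0-40,v0-30])
E
```

```text
bolt [465.4380125  171.56530582  45.        ] corner [435.92690535 142.16972087  55.        ] edge [-0.02102348  0.99977898  0.        ] len 128.54632680038185
bolt from corner [465.31059395 171.7940157   55.        ]
bolt by depth [464.55202001 171.37945485  45.05982361] 94
[(np.int64(-112), np.int64(561)), (np.int64(-110), np.int64(435)), (np.int64(-108), np.int64(490)), (np.int64(-106), np.int64(288)), (np.int64(-104), np.int64(97)), (np.int64(-102), np.int64(697)), (np.int64(-100), np.int64(306)), (np.int64(-98), np.int64(329)), (np.int64(-96), np.int64(259)), (np.int64(-94), np.int64(232)), (np.int64(-92), np.int64(277)), (np.int64(-90), np.int64(265)), (np.int64(-88), np.int64(242)), (np.int64(-86), np.int64(238)), (np.int64(-84), np.int64(214)), (np.int64(-82), np.int64(202)), (np.int64(-80), np.int64(169)), (np.int64(-78), np.int64(175)), (np.int64(-76), np.int64(341)), (np.int64(-74), np.int64(3243)), (np.int64(-72), np.int64(742)), (np.int64(-70), np.int64(387)), (np.int64(-68), np.int64(161)), (np.int64(-66), np.int64(196)), (np.int64(-64), np.int64(251)), (np.int64(-62), 
[... 566 characters left out ...]
64(-26), np.int64(61)), (np.int64(-24), np.int64(112)), (np.int64(-22), np.int64(83)), (np.int64(-20), np.int64(433)), (np.int64(-18), np.int64(179)), (np.int64(-16), np.int64(83)), (np.int64(-14), np.int64(69)), (np.int64(-12), np.int64(76)), (np.int64(-10), np.int64(67)), (np.int64(-8), np.int64(64)), (np.int64(-6), np.int64(66)), (np.int64(-4), np.int64(36)), (np.int64(-2), np.int64(0))]
-101 1333 [  12.54    0.54 -100.86] [   4.2  -28.1 -103. ] [ 19.2  29.2 -99. ]
-73 4085 [  8.32   0.79 -72.91] [-15.8 -31.2 -75. ] [ 22.8  31.4 -71. ]
-19 800 [ 16.63   3.7  -18.63] [ -0.4 -25.2 -20.9] [ 30.3  29.9 -17. ]
proj sleeve [316.80225476 365.24580984]
[55 10  6  2  7] [333.28571429 345.71428571]
```

```bash
cat >> h.py <<'E'
def axis(f):
    from scipy.optimize import least_squares
    D=np.load('pics/'+f+'.npz');K=CAL['intrinsics'];M=CAL['mount']
    v,u=np.mgrid[:400,:640];xx,yy=(u-K[0,2])/K[0,0],(v-K[1,2])/K[1,1];th=np.hypot(xx,yy);t=np.tan(th)/th
    d=D['d'].astype(float);P=np.stack([xx*t*d,yy*t*d,d],-1)@M[:3,:3].T+M[:3,3]
    ok=(d>0)&(abs(P[...,1])<18)&(P[...,0]>5)&(P[...,0]<30)
    for lo,hi,r in((-97,-78,12),(-70,-50,22),(-50,-24,22),(-70,-24,22)):
        q=P[ok&(P[...,2]>lo)&(P[...,2]<hi)];q=q[abs(np.hypot(q[:,0],q[:,1])-r)<4]
        s=least_squares(lambda c:np.hypot(q[:,0]-c[0],q[:,1]-c[1])-r,[0,0],loss='soft_l1').x
        print(f,lo,hi,len(q),'axis xy',s.round(2))
    ok2=(d>0)&(np.hypot(P[...,0],P[...,1])<21)&(abs(P[...,2]+73)<3)
    q=P[ok2];c=np.linalg.lstsq(np.c_[q[:,:2],np.ones(len(q))],q[:,2],rcond=None)[0];print('shoulder plane',c.round(4))
E
python3 -c "
from h import *
axis('w5');axis('w6')"
```

```text
w5 -97 -78 1982 axis xy [0.   0.96]
w5 -70 -50 1731 axis xy [-0.24  0.85]
w5 -50 -24 1516 axis xy [-0.28  0.78]
w5 -70 -24 3247 axis xy [-0.26  0.82]
shoulder plane [-1.40000e-03 -3.40000e-03 -7.30631e+01]
w6 -97 -78 1966 axis xy [0.01 0.97]
w6 -70 -50 1741 axis xy [-0.24  0.81]
w6 -50 -24 1497 axis xy [-0.27  0.76]
w6 -70 -24 3238 axis xy [-0.26  0.79]
shoulder plane [ 1.50000e-03 -7.90000e-03 -7.31323e+01]
```

The driver is upright with its axis at tool (-0.3, 0.7). The bolt is at (465.2,171.6). Move over it, partly descend and re-measure.

Call:
{"method": "arm_command", "body": {"series": [[0.015,-0.001,0,0],[0.04,-0.0025,0,0],[0.065,-0.004,0,0],[0.083,-0.005,0,0],[0.0906,-0.0054,0,0],[0.0906,-0.0054,0,0],[0.0906,-0.0054,0.01,0],[0.0906,-0.0054,0.03,0],[0.0906,-0.0054,0.045,0],[0.0906,-0.0054,0.05,0],[0.0906,-0.0054,0.05,0],[0.0906,-0.0054,0.05,0]]}}

```text
time: 11.58
position: [464.5, 172.7, 128.4]
ee_rot: [2.96, 1.053, -0.0]
wrist_force: [0.3, 0.8, -3.4]
gripper_width: 42.9
gripper_force: 62.3
```

```bash
python3 - <<'E'
from h import *
im,d=snap('wrist','w7');s=read_state();R=Ro.from_rotvec(s['ee_rot']).as_matrix();p=s['position']
print(p,s['gripper_force'],s['joint_pos'].round(3));axis('w7')
tg=np.array([465.2,171.6,103.3])-R@[-.3,.75,0]
print('shift/800',(R.T@(tg-p)/800).round(4),'mouth',p+R@[-.3,.75,52])
E
```

```text
[464.86092953 172.91679917 128.82136031] 62.31113076210022 [ 0.356 -0.058 -0.107  1.521 -0.     2.814]
w7 -97 -78 1955 axis xy [-0.    0.95]
w7 -70 -50 1740 axis xy [-0.24  0.83]
w7 -50 -24 1499 axis xy [-0.29  0.76]
w7 -70 -24 3239 axis xy [-0.26  0.8 ]
shoulder plane [ 0.00000e+00 -6.60000e-03 -7.30931e+01]
shift/800 [-0.0004  0.0006  0.0319] mouth [465.13882581 172.1594785   76.82134358]
```

Call:
{"method": "arm_command", "body": {"series": [[-0.0004,0.0006,0.008,0],[-0.0004,0.0006,0.016,0],[-0.0004,0.0006,0.023,0],[-0.0004,0.0006,0.028,0],[-0.0004,0.0006,0.0315,0],[-0.0004,0.0006,0.0315,0],[-0.0004,0.0006,0.0315,0],[-0.0004,0.0006,0.0315,0],[-0.0004,0.0006,0.0315,0],[-0.0004,0.0006,0.0315,0],[-0.0004,0.0006,0.0315,0]]}}

```text
time: 12.55
position: [465.0, 172.5, 103.2]
ee_rot: [2.96, 1.053, 0.0]
wrist_force: [-0.2, -1.4, -4.0]
gripper_width: 42.8
gripper_force: 62.3
```

```bash
python3 - <<'E'
from h import *
im,d=snap('wrist','w8');s=read_state();R=Ro.from_rotvec(s['ee_rot']).as_matrix();p=s['position']
print(p,s['gripper_force'],s['wrist_force'],s['qvel'].round(3));axis('w8');print('mouth',p+R@[-.3,.75,52])
i2,_=snap('side','s8')
a=cv2.resize(i2[120:240,250:380],None,fx=3,fy=3,interpolation=3);b=cv2.resize(im[100:400,200:440],None,fx=1.5,fy=1.2)
cv2.imwrite('pics/c8.png',np.hstack([a,b])[:,:,::-1])
E
```

```text
[464.92193312 172.46330024 103.11136722] 62.31256127357483 [ 0.40701779 -1.04665455 -4.76711744] [-0.001  0.001 -0.001 -0.    -0.     0.   ]
w8 -97 -78 1961 axis xy [0.01 0.98]
w8 -70 -50 1727 axis xy [-0.25  0.85]
w8 -50 -24 1509 axis xy [-0.3   0.77]
w8 -70 -24 3236 axis xy [-0.27  0.81]
shoulder plane [ 5.00000e-04 -6.10000e-03 -7.30747e+01]
mouth [465.17184096 171.6947014   51.11137394]
```

View pics/c8.png

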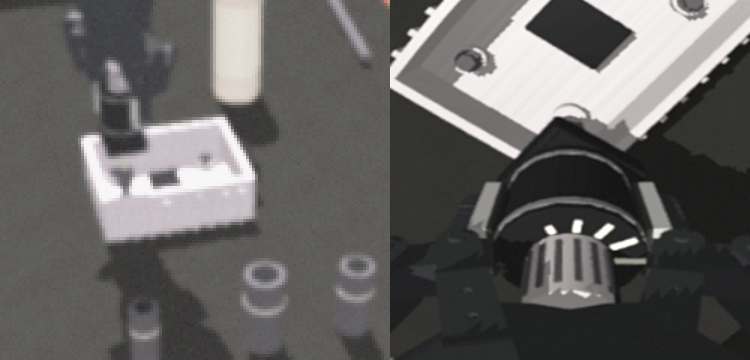

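The picture shows the driver upright over the near corner's bolt, with its boss just visible below the foot at (570,110). The sockets and can are standing, and the wrist carries only the driver's weight. Handing in.

```bash
python3 -c "
from rig import *
print(sign_off())"
```

```text
the job is handed in; nothing more can be done
None
```

I handed the job in with the sleeve at about 1.51 rad (bar 4) when last measured, before the lift, and the driver held upright about 6 mm above the sticking-up bolt and centred by my measurements; no verdict came back, and the fingertips were about 44 mm farther back from the TCP than the interface text says, so I used the measured offset.

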